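# Fit the rotor on the centrifuge drive and shut the lid

## Task

Fit the loose rotor to the low white centrifuge whose lid stands open: set it over the splined spindle and turn it by its bar knob under light downward pressure until the splines engage and it drops fully home on its seat. Then let go of it and swing the clear lid fully shut over it. Do not knock over the bottle standing by.

Things in the scene. Friction and masses are not known exactly. Their poses are not given: they have to be found in the camera images.
- rotor_center (a point): Loose rotor, 0.25 to 0.46 kg: aluminium disc 110 mm across, 24 mm high, with 8 dark tube holes; centred on top a black bar knob 64 mm long (rotor's x), 22 mm thick (its y), 28 mm high, from 24 to 52 mm above the underside. The point is the rotor's centre, 26 mm above its underside; z is up.
- rotor_bore (a point): Centre of the rotor's underside, mouth of its blind bore, 20 mm deep: a cross of four slots along the rotor's x and y, each 14 mm wide and reaching 20 mm from the axis. The spindle's spline angle is not given (no listed axes show it) and differs each time: see it, or find it by turning the rotor up to a quarter turn under about 5 N. The drive is stiff (0.8 N m): a rubbing rotor does not turn it.
- seat (a point): Fixed centrifuge: low white housing 200 mm (its x) by 170 mm (its y), deck 50 mm and rim 66 mm above the bench. The point is the centre of its 48 mm steel seat flange, 53 mm above the bench, on which the rotor's underside rests when fully home; x points to the back (the lid's hinge), z up.
- spindle_tip (a point): Top of the spindle, 18 mm above the seat: a round tapered nose 18 mm thick above four splines in a cross, 11 mm wide, 36 mm across the tips, from the seat to 11 mm above it. Over the nose but not engaged, the rotor rests 11 mm too high; it drops when slots and splines line up (every 90 degrees, within about 5).
- lid (a joint): Lid's hinge angle in rad: 0 shut, 1.8 fully open (stop). The lid (0.22 kg) is a clear cover 190 mm long, 168 mm wide and 50 mm deep, open below; it stays open beyond about 1.4 rad and falls shut by itself, damped, below about 1.1 rad.
- hinge (a point): Middle of the lid's hinge line, which runs along the housing's y, 97 mm behind the spindle axis and 66 mm above the bench. Axes as the housing's. A rotor that is not home keeps the lid from shutting; a rotor that is home clears the shut lid by 5 mm.
- lid_tab (a point): Middle of the outer edge of the grey tab, 64 mm wide, 7 mm thick and standing out 22 mm, at the lid's front edge, level with its top plate. With the lid open the tab is its uppermost part, about 260 mm above the bench; the lid's outer face, below it, then faces backward (away from the spindle) and can be pushed from behind.
- bottle_center (a point): Bystander: clear sample bottle with white screw cap, 41 mm across, 118 mm high, standing loose behind the rotor (farther from the robot); the point is its centre, 59 mm up.

How it is judged:
On the way, in this order (a step that is already met when the one before it is completed fails the run):
1. the rotor is fully home on its seat while the lid is open (z of rotor_center in the frame of seat below 0.03 m and horizontal distance between rotor_center and seat below 0.005 m and value of joint lid above 1 rad), for 0.2 s.
2. the lid is shut (value of joint lid below 0.04 rad), for 0.2 s.
At the end, for the whole second after the job is handed in: The rotor sits upright on the spindle, fully home (its underside within 4 mm of the seat, centred within 5 mm, tilted less than 0.06 rad) and at rest, and the lid is shut (hinge below 0.04 rad) (z of rotor_center in the frame of seat below 0.03 m and horizontal distance between rotor_center and seat below 0.005 m and angle between rotor_center's own z axis and vertical below 0.06 rad and value of joint lid below 0.04 rad and linear speed of rotor below 0.02 m/s); the robot touches nothing.
It fails at once if the bottle is knocked over (angle between bottle_center's own z axis and vertical above 0.6 rad).
It also fails if it takes over 72 s, if anything falls off the work surface, if the arm or the gripper's body presses on something with over 40 N, if the wrist force passes 120 N, or if a joint passes its speed limit or range.

## Robot

A 6-joint arm with a two-finger parallel gripper is mounted at the origin on a cart in front of the work surface, level with it; the furniture and walls round the work are solid. World frame = base frame: x ahead of the robot, y to its left, z up, the work surface at z = 0. Lengths are in m, angles in rad, forces in N, time in s.
With the tool pointing down it reaches from about 0.3 to 0.875 m from the base axis. Payload 6.4 kg.
Tool frame: the origin (TCP) lies where the fingers leave the gripper's body, on its centre line; the fingertips stand 73 mm ahead of it and the grasp point (between the pads) lies 54 mm ahead of it; z points along the fingers, y is the line along which they close (so a half turn about z gives the same grasp; the last joint's range is limited). The gripper opens to 85 mm and grips with 20 to 120 N. Pads are 22 mm wide; open, the fingers measure 114 mm over their backs; the gripper's body (76 mm by 85 mm) begins 54 mm behind the grasp point. The pads swing forward as they close: fully open they stand 13 mm farther back than shut.
Start: joints at [-1.371, 0.181, 1.607, -0, 1.354, -0.206], TCP at [0.227, -0.528, 0.304] pointing down, gripper open.
Joint ranges: [-2.99, 2.99], [-0.89, 2.07], [0.3, 2.58], [-1.14, 4.28], [0, 2.63], [-3.12, 3.12]. Speed limits (rad/s): [2.57, 2.57, 3.01, 3.14, 3.14, 3.14].

## Interface

Orientations are given as a unit quaternion [w, x, y, z].
In Python, from bench import ctrl gives the robot as it stands.
- The arm moves only by the tool carry_out, never from a script. Its argument "steps" is one flat list of numbers, 7 for each row, row after row: the shift along the tool's x, y, z in m, then the turn, a rotation vector about the tool's x, y, z in rad, then the opening, from 0 (shut) to 1 (fully open). In form: [dx, dy, dz, wx, wy, wz, claw, dx, dy, dz, wx, wy, wz, claw, ...]. A call has 1 to 20 rows; each row is the pose to reach, as a shift and turn from the pose commanded when the call began, along the tool's axes at that moment; what a row does not reach only later rows make up. A row lasts 1/10 s, in which the tool goes at most 50 mm and 8.59 degrees, less where a joint would pass 70% of its speed; a pose out of reach is approached as far as the arm can. A call with a gripper value outside its range is refused whole. The fingers move at their own pace and stop on an object; the grip force is fixed at half the most. Time passes only in rows, so rows that repeat a pose let the fingers close. It gives the time, the measured TCP pose, the force, the opening and the grip force at its end, in the units of the state.
- ctrl.get_obs(): the state, without advancing time (a new reading comes with each control period).
- ctrl.camera(name): name is "scene" or "top" or "wrist"; returns the picture (480x640x3 uint8, red, green, blue); there is no depth.
- ctrl.camera_params(name): a dict with "vertical_fov" (degrees; the focal length in pixels is half the picture's height over the tangent of half this angle, whatever the lens; pixels are square), "cx", "cy" (the principal point, pixels), "cam_to_world" (4x4, takes a point from camera to world coordinates); the wrist camera has in their place "hand_eye" (4x4, takes a point from camera to tool coordinates, whose origin is the TCP and whose axes are the flange's). Camera axes: x right, y down, z forward; pixel columns grow to the right and rows downward; lengths in m; the calibration is good to about 2 mm. A picture is of the moment at which its call begins: read the wrist's pose just before it. camera_params takes no time and is no camera call.
- ctrl.hand_in(): hands the job in; it is judged then, once.
The state is a dict: "time_s": time; "q": joint angles; "dq": joint speeds; "joint_efforts": joint torques, N m; "eef_pos": TCP position; "eef_rot": TCP orientation; "wrist_force": force on the tool from outside, world axes, zero at the start; "torque": the same for the moment, N m; "opening": opening from 0.0 (shut) to 1.0 (fully open); "grasp_force": force on a finger pad.
Only numpy, scipy, OpenCV 4.12 (cv2) and the standard library are available. Lean on these libraries where they do the work, as an engineer would, in place of code of your own. Each camera call takes 0.05 s, during which the arm holds its last target. There are 200 camera calls.

## Working session

There is one attempt and no reset: what is moved stays moved. The work goes in short steps, Python scripts to look and compute and a tool call to move; the robot and the scene stay as the last step left them, time stands still between calls to the robot, and variables do not carry over. Pictures are saved under pics/ and viewed, at most 10 in all, crops included, and the job is handed in when it is done.

Besides the shell and the picture viewer there is one more tool, called after "Call:" in YAML: its name, and indented under it one key for each argument. carry_out: Moves the arm, as the interface text tells. Its arguments: {"type":"object","properties":{"steps":{"type":"array"}},"required":["steps"]}

```bash
mkdir -p pics; python3 - <<'E'
from bench import ctrl
import cv2,numpy as np
o=ctrl.get_obs();print({k:np.round(v,3) for k,v in o.items()})
for n in("scene","top","wrist"):
    cv2.imwrite(f"pics/{n}0.png",ctrl.camera(n)[:,:,::-1]);p=ctrl.camera_params(n);print(n,{k:np.round(v,4).tolist() for k,v in p.items()})
E
```

```text
{'time_s': np.float64(0.0), 'q': array([-1.371,  0.182,  1.608,  0.   ,  1.354, -0.206]), 'dq': array([ 0.002, -0.   , -0.   ,  0.002, -0.001,  0.001]), 'joint_efforts': array([-0.0000e+00, -4.4487e+01, -3.5134e+01, -0.0000e+00,  9.0000e-03,
        0.0000e+00]), 'eef_pos': array([ 0.227, -0.528,  0.303]), 'eef_rot': array([-0.001,  0.979,  0.202,  0.   ]), 'wrist_force': array([ 0.474,  0.1  , -0.482]), 'torque': array([-0.008, -0.028, -0.021]), 'grasp_force': np.float64(0.0), 'opening': np.float64(0.998)}
scene {'vertical_fov': 56.6991, 'cx': 323.0292, 'cy': 239.553, 'cam_to_world': [[-0.8809, -0.1693, 0.4419, 0.1044], [-0.4727, 0.3577, -0.8054, 0.731], [-0.0217, -0.9184, -0.3951, 0.4343], [0.0, 0.0, 0.0, 1.0]]}
top {'vertical_fov': 49.0135, 'cx': 323.7726, 'cy': 231.6732, 'cam_to_world': [[0.0075, -0.9942, 0.1075, 0.3719], [-0.9999, -0.0089, -0.0125, 0.0266], [0.0134, -0.1074, -0.9941, 1.1439], [0.0, 0.0, 0.0, 1.0]]}
wrist {'vertical_fov': 67.7063, 'cx': 321.5154, 'cy': 242.4093, 'hand_eye': [[-0.0012, -0.9608, -0.2771, 0.0707], [1.0, -0.0012, -0.0003, 0.0008], [-0.0, -0.2771, 0.9608, -0.0704], [0.0, 0.0, 0.0, 1.0]]}
```

View pics/top0.png

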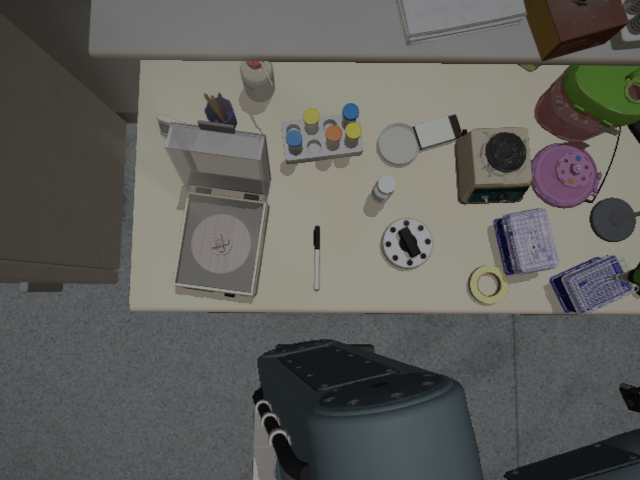

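View pics/scene0.png

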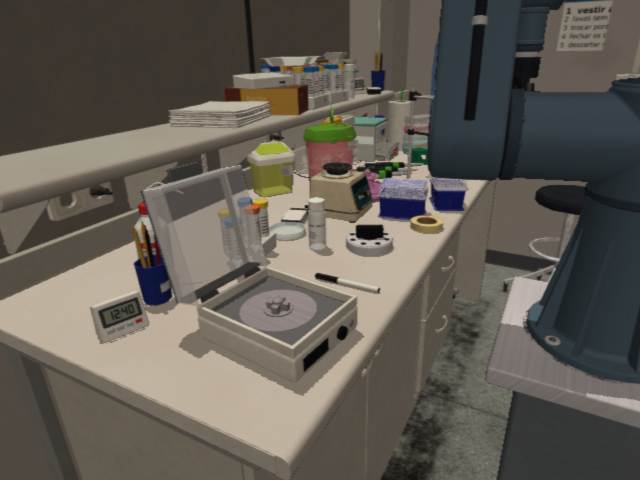

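The top view shows the rotor at (407,243) with its knob at (409,241), the spindle at (221,243), the lid hinge along (190..268, 195), and the bottle at (384,188). The scene view shows the lid open, with a timer and pen cup behind it.

```bash
cat > h.py <<'E'
from bench import ctrl
import cv2,numpy as np
from scipy.spatial.transform import Rotation as R
def Rt(o=None):
    o=o or ctrl.get_obs(); w=o['eef_rot']; return R.from_quat([w[1],w[2],w[3],w[0]]).as_matrix(),np.array(o['eef_pos'])
def cam(n,o=None):
    p=ctrl.camera_params(n); f=240/np.tan(np.radians(p['vertical_fov'])/2)
    if n=='wrist':
        r,t=Rt(o);T=np.eye(4);T[:3,:3]=r;T[:3,3]=t;M=T@np.array(p['hand_eye'])
    else: M=np.array(p['cam_to_world'])
    return f,p['cx'],p['cy'],M
def ray(n,u,v,z,o=None):
    f,cx,cy,M=cam(n,o);d=M[:3,:3]@[(u-cx)/f,(v-cy)/f,1];c=M[:3,3];return c+d*(z-c[2])/d[2]
def proj(n,P,o=None):
    f,cx,cy,M=cam(n,o);q=M[:3,:3].T@(np.array(P)-M[:3,3]);return f*q[0]/q[2]+cx,f*q[1]/q[2]+cy
E
python3 - <<'E'
from h import *
im=cv2.imread('pics/top0.png')
g=cv2.cvtColor(im,6)
# knob
s=g[215:275,375:440]; m=(s<50).astype('uint8')
cs,_=cv2.findContours(m,0,1);c=max(cs,key=cv2.contourArea);r=cv2.minAreaRect(c);print(r,[ (p+[375,215]).round().tolist() for p in cv2.boxPoints(r)])
print('rotor',ray('top',407,243,.024),'knob',ray('top',r[0][0]+375,r[0][1]+215,.052))
for n,u,v,z in[('spin',221,243,.068),('hl',188,191,.066),('hr',267,201,.066),('frontL',178,290,.066),('frontR',254,297,.066),('bottlecap',386,182,.118),('tab',217,127,.26),('bott base',380,198,0)]:print(n,ray('top',u,v,z).round(3))
a=cv2.resize(im[180:310,165:280],None,fx=4,fy=4,interpolation=2);b=cv2.resize(im[205:280,370:445],None,fx=4,fy=4,interpolation=2)
C=np.zeros((520,770,3),'uint8');C[:520,:460]=a;C[:300,460:760]=b;cv2.imwrite('pics/c1.png',C)
E
```

```text
((32.700008392333984, 27.399999618530273), (29.06888198852539, 16.994115829467773), 63.43495178222656) [[394.0, 233.0], [409.0, 226.0], [422.0, 252.0], [407.0, 259.0]]
rotor [ 0.47018165 -0.16570891  0.024     ] knob [ 0.4689931  -0.16237583  0.052     ]
spin [0.463 0.223 0.068]
hl [0.571 0.295 0.066]
hr [0.551 0.131 0.066]
frontL [0.367 0.308 0.066]
frontR [0.354 0.154 0.066]
bottlecap [ 0.583 -0.109  0.118]
tab [0.647 0.201 0.26 ]
bott base [ 0.571 -0.111  0.   ]
```

View pics/c1.png

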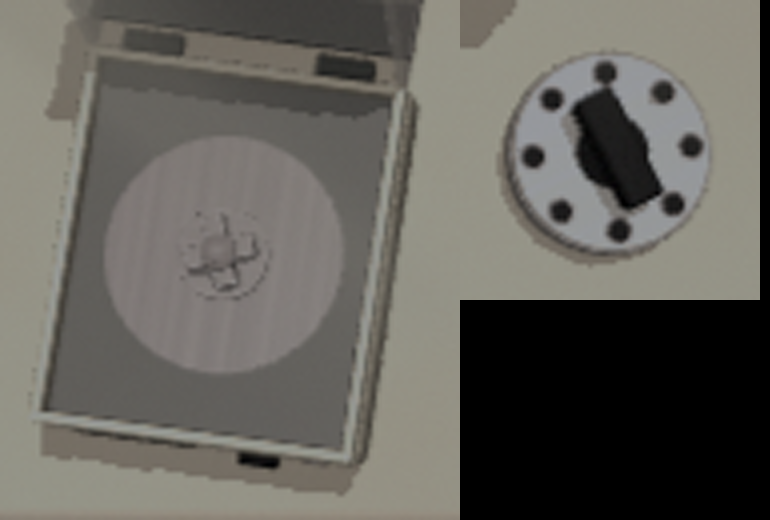

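```bash
cat >> h.py <<'E'
def go(P,yaw,o=None):
    """tool-frame shift + rotvec to TCP at P, tool down, tool x at world yaw deg"""
    r,t=Rt(o);a=np.radians(yaw)
    W=np.array([[np.cos(a),np.sin(a),0],[np.sin(a),-np.cos(a),0],[0,0,-1.]]).T
    W=np.column_stack([[np.cos(a),np.sin(a),0],[np.sin(a),-np.cos(a),0],[0,0,-1.]])
    print('shift',(r.T@(np.array(P)-t)).round(4),'rot',R.from_matrix(r.T@W).as_rotvec().round(4))
E
python3 - <<'E'
from h import *
go([.469,-.163,.20],27)
E
```

```text
shift [ 0.3664 -0.2397  0.1036] rot [-0.0013 -0.0003 -0.0655]
```

Call:
carry_out:
  steps: [0.366,-0.24,0.104,0,0,-0.065,1,0.366,-0.24,0.104,0,0,-0.065,1,0.366,-0.24,0.104,0,0,-0.065,1,0.366,-0.24,0.104,0,0,-0.065,1,0.366,-0.24,0.104,0,0,-0.065,1,0.366,-0.24,0.104,0,0,-0.065,1,0.366,-0.24,0.104,0,0,-0.065,1,0.366,-0.24,0.104,0,0,-0.065,1,0.366,-0.24,0.104,0,0,-0.065,1,0.366,-0.24,0.104,0,0,-0.065,1,0.366,-0.24,0.104,0,0,-0.065,1,0.366,-0.24,0.104,0,0,-0.065,1]

```text
time_s: 1.35
eef_pos: [0.4684, -0.164, 0.2001]
eef_rot: [0.0, 0.972, 0.233, -0.0]
wrist_force: [0.8, 0.0, 0.6]
opening: 1.002
grasp_force: 0.0
```

```bash
python3 - <<'E'
from h import *
o=ctrl.get_obs();print(o['time_s'],o['eef_pos'],o['eef_rot'],o['wrist_force'])
im=ctrl.camera('wrist')[:,:,::-1].copy();cv2.imwrite('pics/w1.png',im)
print('expected knob top',proj('wrist',[.469,-.163,.052],o))
E
```

```text
1.35 [ 0.46835037 -0.16402887  0.20005729] [ 2.30443912e-04  9.72468994e-01  2.33032188e-01 -5.12564378e-05] [0.83696882 0.0174484  0.61763486]
expected knob top (np.float64(319.21685035139126), np.float64(252.25447946238242))
```

View pics/w1.png

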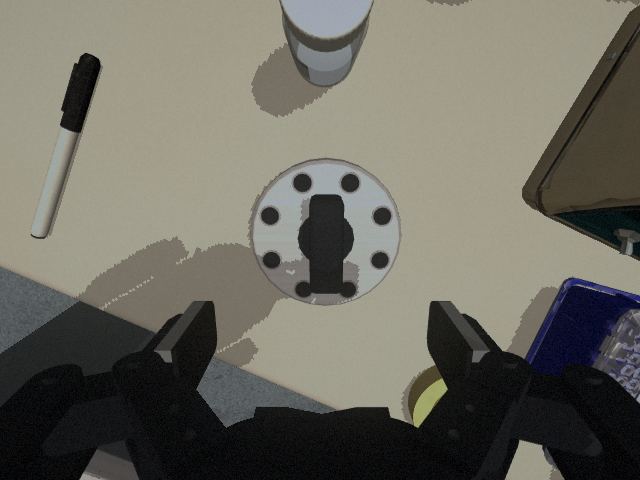

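Knob is at about (327,245), nearly along the image's vertical; disc rim centre is about (326,231); the bottle is clear ahead at the top.

```bash
python3 - <<'E'
from h import *
o=ctrl.get_obs();im=cv2.imread('pics/w1.png');g=cv2.cvtColor(im,6)
hs=[(302,183),(350,183),(382,216),(380,260),(349,289),(303,289),(271,260),(270,216)]
P=np.array([ray('wrist',u,v,.024,o) for u,v in hs])
c=P.mean(0);print('ring c',c,np.linalg.norm(P-c,axis=1).round(4))
a=np.degrees(np.arctan2(*(P-c)[:,[1,0]].T[::1]));print('hole ang mod45',(a%45).round(1))
m=(g<60).astype('uint8');m[:, :305]=0;m[:,349:]=0
for v in(205,225,270,285):
    x=np.where(m[v,305:349])[0]+305;print(v,x.min(),x.max())
    L=ray('wrist',(x.min()+x.max())/2,v,.052,o);print(L)
v=np.where(m[150:310,327])[0]+150;print(v.min(),v.max(),ray('wrist',327,v.min(),.052,o),ray('wrist',327,v.max(),.052,o))
E
```

```text
ring c [ 0.47237445 -0.16689848  0.024     ] [0.0426 0.0426 0.0426 0.0427 0.0429 0.0427 0.0431 0.0425]
hole ang mod45 [4.6 4.2 4.3 4.3 5.7 3.5 4.1 4.3]
205 309 343
[ 0.498147   -0.15345459  0.052     ]
225 305 348
[ 0.48700033 -0.15949112  0.052     ]
270 310 342
[ 0.46009973 -0.17285785  0.052     ]
285 305 348
[ 0.45088179 -0.1779284   0.052     ]
195 293 [ 0.50393591 -0.15118993  0.052     ] [ 0.44594028 -0.18082302  0.052     ]
```

```bash
python3 - <<'E'
from h import *
go([.4724,-.1669,.102],26.9)
E
```

```text
shift [0.0026 0.004  0.0982] rot [ 0.0007 -0.     -0.0002]
```

Call:
carry_out:
  steps: [0.003,0.004,0.05,0,0,0,1,0.003,0.004,0.08,0,0,0,1,0.003,0.004,0.098,0,0,0,1,0.003,0.004,0.098,0,0,0,1,0.003,0.004,0.098,0,0,0,0,0.003,0.004,0.098,0,0,0,0,0.003,0.004,0.098,0,0,0,0,0.003,0.004,0.098,0,0,0,0,0.003,0.004,0.098,0,0,0,0,0.003,0.004,0.098,0,0,0,0,0.003,0.004,0.098,0,0,0,0,0.003,0.004,0.098,0,0,0,0]

```text
time_s: 2.6
eef_pos: [0.4737, -0.1659, 0.103]
eef_rot: [0.001, 0.972, 0.233, 0.001]
wrist_force: [-1.2, -0.2, 6.5]
opening: 0.247
grasp_force: 60.9
```

```bash
python3 - <<'E'
from h import *
go([.4737,-.1659,.24],18)
go([.368,.192,.24],18)
E
```

```text
shift [ 1.00e-04  2.00e-04 -1.37e-01] rot [ 0.0017 -0.001   0.157 ]
shift [ 0.0684 -0.3667 -0.1376] rot [ 0.0017 -0.001   0.157 ]
```

Call:
carry_out:
  steps: [0,0,-0.02,0,0,0,0,0,0,-0.06,0,0,0,0,0,0,-0.1,0,0,0.05,0,0,0,-0.137,0,0,0.1,0,0.01,-0.04,-0.137,0,0,0.157,0,0.02,-0.085,-0.137,0,0,0.157,0,0.03,-0.13,-0.137,0,0,0.157,0,0.035,-0.175,-0.137,0,0,0.157,0,0.04,-0.22,-0.137,0,0,0.157,0,0.05,-0.265,-0.137,0,0,0.157,0,0.055,-0.31,-0.137,0,0,0.157,0,0.068,-0.34,-0.137,0,0,0.157,0,0.068,-0.367,-0.137,0,0,0.157,0,0.068,-0.367,-0.137,0,0,0.157,0,0.068,-0.367,-0.137,0,0,0.157,0,0.068,-0.367,-0.137,0,0,0.157,0]

```text
time_s: 4.2
eef_pos: [0.3672, 0.1918, 0.2387]
eef_rot: [0.0, 0.988, 0.156, -0.0]
wrist_force: [1.5, -0.2, -3.0]
opening: 0.246
grasp_force: 60.2
```

```bash
python3 - <<'E'
from h import *
o=ctrl.get_obs();print(o['time_s'],o['eef_pos'],o['eef_rot'],o['wrist_force'],o['torque'])
im=ctrl.camera('wrist')[:,:,::-1].copy();cv2.imwrite('pics/w2.png',im)
print('expected spindle',proj('wrist',[.463,.223,.071],o))
E
```

```text
4.2 [0.36722458 0.1917916  0.23866937] [ 2.18374530e-04  9.87746265e-01  1.56068061e-01 -1.71658610e-04] [ 1.50803471 -0.2479576  -2.98768519] [-0.02282207 -0.03961352 -0.02191541]
expected spindle (np.float64(319.7750407844227), np.float64(88.48629308342316))
```

View pics/w2.png

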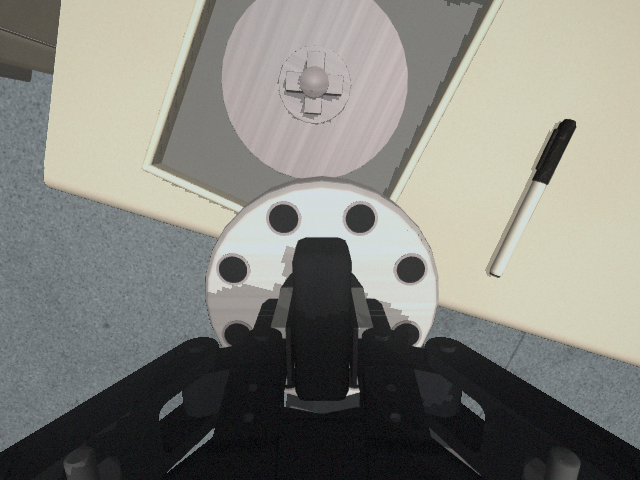

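Spindle is at (314,82), its splines nearly aligned with the image axes; the held rotor's centre is about (322,290). I enlarge the spindle to measure its angle.

```bash
python3 - <<'E'
from h import *
im=cv2.imread('pics/w2.png')[35:130,265:365];cv2.imwrite('pics/c2.png',cv2.resize(im,None,fx=6,fy=6,interpolation=2))
E
```

```text
(no output)
```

View pics/c2.png

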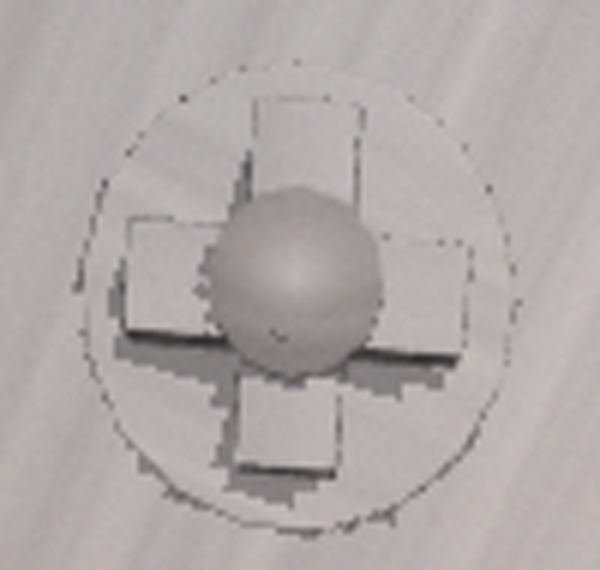

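The spline tip corners are clear: top (252–363,100), bottom (238–333,470), left (126,217–335), right (464,242–357) in the crop.

```bash
python3 - <<'E'
from h import *
o=ctrl.get_obs()
q=lambda x,y:(265+x/6-.4,35+y/6-.4)
w=lambda x,y,z=.064:ray('wrist',*q(x,y),z,o)
T=(w(252,98)+w(363,103))/2;B=(w(238,467)+w(333,472))/2;L=(w(128,217)+w(123,335))/2;Rr=(w(470,242)+w(458,357))/2
c=(T+B+L+Rr)/4;print(c,[np.linalg.norm(p-c).round(4) for p in(T,B,L,Rr)])
d=T-B;print(np.degrees(np.arctan2(d[1],d[0])));d=L-Rr;print(np.degrees(np.arctan2(d[1],d[0]))-90)
ts=[w(80,290,.053),w(517,300,.053),w(298,62,.053),w(300,533,.053)];print('seat',np.mean(ts,0))
# held rotor: holes, visible, at z
zt=o['eef_pos'][2]-.103+.024
h=[ray('wrist',u,v,zt,o) for u,v in[(284,218),(360,218),(233,269),(411,269)]]
A=np.array(h)[:,:2];s=np.linalg.lstsq(np.c_[2*A,np.ones(4)],(A**2).sum(1),rcond=None)[0];print('rotor c',s[:2],np.sqrt(s[2]+s[:2]@s[:2]),'tcp',o['eef_pos'])
for p in A:print(np.degrees(np.arctan2(*(p-s[:2])[::-1]))%45)
go([*c[:2],.2],18)
E
```

```text
[0.46611635 0.22769041 0.064     ] [np.float64(0.0179), np.float64(0.018), np.float64(0.0179), np.float64(0.0178)]
13.81475533435374
14.18913322441935
seat [0.46656131 0.22769308 0.053     ]
rotor c [0.3665613  0.19036399] 0.04284999348371301 tcp [0.36738778 0.19163976 0.2387359 ]
40.06192372053824
40.65185246353669
40.114491229404194
40.567546840146896
shift [ 0.105  -0.0039  0.0387] rot [ 0.0003  0.0003 -0.0015]
```

```bash
python3 - <<'E'
from h import *
go([.4667,.2284,.180],14.1)
E
```

```text
shift [ 0.1058 -0.0044  0.0587] rot [0.0003 0.0003 0.0666]
```

Call:
carry_out:
  steps: [0.04,-0.002,0,0,0,0.03,0,0.08,-0.004,0,0,0,0.067,0,0.106,-0.0045,0,0,0,0.067,0,0.106,-0.0045,0.02,0,0,0.067,0,0.106,-0.0045,0.04,0,0,0.067,0,0.106,-0.0045,0.059,0,0,0.067,0,0.106,-0.0045,0.059,0,0,0.067,0,0.106,-0.0045,0.059,0,0,0.067,0]

```text
time_s: 5.05
eef_pos: [0.4669, 0.2286, 0.1799]
eef_rot: [0.0, 0.992, 0.122, -0.0]
wrist_force: [-0.0, 0.5, -3.3]
opening: 0.244
grasp_force: 60.1
```

```bash
python3 - <<'E'
from h import *
o=ctrl.get_obs();print(o['eef_pos'],o['wrist_force'],o['torque'])
go([.4667,.2284,.168],14.1)
E
```

```text
[0.46688473 0.22857203 0.17986062] [-0.0264295   0.51004099 -3.329334  ] [ 0.00644897 -0.02335721  0.00472096]
shift [-0.0002  0.0001  0.0119] rot [ 0.0001  0.001  -0.0007]
```

Free-hanging load −3.3 N. Descend slowly.

Call:
carry_out:
  steps: [0,0,0.004,0,0,0,0,0,0,0.008,0,0,0,0,0,0,0.01,0,0,0,0,0,0,0.011,0,0,0,0,0,0,0.012,0,0,0,0,0,0,0.012,0,0,0,0]

```text
time_s: 5.65
eef_pos: [0.4666, 0.2294, 0.1679]
eef_rot: [0.0, 0.992, 0.123, -0.0]
wrist_force: [0.2, -0.3, -4.0]
opening: 0.248
grasp_force: 60.2
```

Call:
carry_out:
  steps: [0,0,0.001,0,0,0,0,0,0,0.002,0,0,0,0,0,0,0.003,0,0,0,0,0,0,0.004,0,0,0,0,0,0,0.004,0,0,0,0]

```text
time_s: 6.15
eef_pos: [0.4665, 0.2293, 0.1637]
eef_rot: [0.0, 0.992, 0.123, -0.0]
wrist_force: [-0.1, 0.7, -2.8]
opening: 0.245
grasp_force: 60.2
```

Call:
carry_out:
  steps: [0,0,0.002,0,0,0,0,0,0,0.004,0,0,0,0,0,0,0.005,0,0,0,0,0,0,0.006,0,0,0,0,0,0,0.0065,0,0,0,0,0,0,0.007,0,0,0,0,0,0,0.007,0,0,0,0]

```text
time_s: 6.85
eef_pos: [0.4666, 0.2294, 0.1569]
eef_rot: [0.0, 0.992, 0.123, -0.0]
wrist_force: [-0.4, 0.1, -3.2]
opening: 0.242
grasp_force: 60.2
```

Call:
carry_out:
  steps: [0,0,0.0005,0,0,0,0,0,0,0.001,0,0,0,0,0,0,0.0015,0,0,0,0,0,0,0.0015,0,0,0,0]

```text
time_s: 7.25
eef_pos: [0.4667, 0.2294, 0.156]
eef_rot: [0.0, 0.992, 0.123, 0.0]
wrist_force: [-4.5, -1.1, 4.6]
opening: 0.245
grasp_force: 61.3
```

Call:
carry_out:
  steps: [0,0,-0.0005,0,0,0,1,0,0,-0.0005,0,0,0,1,0,0,-0.0005,0,0,0,1,0,0,-0.0005,0,0,0,1,0,0,-0.0005,0,0,0,1,0,0,-0.0005,0,0,0,1,0,0,-0.0005,0,0,0,1,0,0,-0.02,0,0,0,1,0,0,-0.05,0,0,0,1,0,0,-0.1,0,0,0,1,0,0,-0.14,0,0,0,1,0,0,-0.14,0,0,0,1,0,0,-0.14,0,0,0,1]

```text
time_s: 8.55
eef_pos: [0.467, 0.2295, 0.2965]
eef_rot: [-0.0, 0.992, 0.123, 0.001]
wrist_force: [-0.2, 0.7, -0.4]
opening: 1.002
grasp_force: 0.0
```

```bash
python3 - <<'E'
from h import *
o=ctrl.get_obs();print(o['time_s'],o['q'].round(3),o['eef_pos'],o['wrist_force'])
im=ctrl.camera('wrist')[:,:,::-1].copy()
top=ctrl.camera('top')[:,:,::-1];sc=ctrl.camera('scene')[:,:,::-1]
C=np.zeros((600,800,3),'uint8');C[:300,:400]=cv2.resize(im,(400,300),interpolation=3);C[:300,400:]=cv2.resize(top[0:300,80:480],(400,300));C[300:,:400]=cv2.resize(sc[50:350,0:400],(400,300));cv2.imwrite('pics/m3.png',C)
f,cx,cy,M=cam('scene')
d=lambda n,u,v:(lambda c:(c[3][:3,:3]@[(u-c[1])/c[0],(v-c[2])/c[0],1],c[3][:3,3]))(cam(n))
a,p=d('scene',0,180);b,_=d('scene',395,95);n=np.cross(a,b)
for u,v in((150,57),(220,57),(400,60)):
    r,c=d('top',u,v);print('shelf edge',c+r*(n@(p-c))/(n@r))
E
```

```text
8.55 [ 0.228  0.064  1.753 -0.     1.323  1.552] [0.46702334 0.22949484 0.29648833] [-0.23727632  0.71761573 -0.38846731]
shelf edge [0.76237654 0.3144282  0.27915199]
shelf edge [0.76546509 0.19598142 0.2759259 ]
shelf edge [ 0.76751299 -0.11450267  0.26881378]
```

View pics/m3.png

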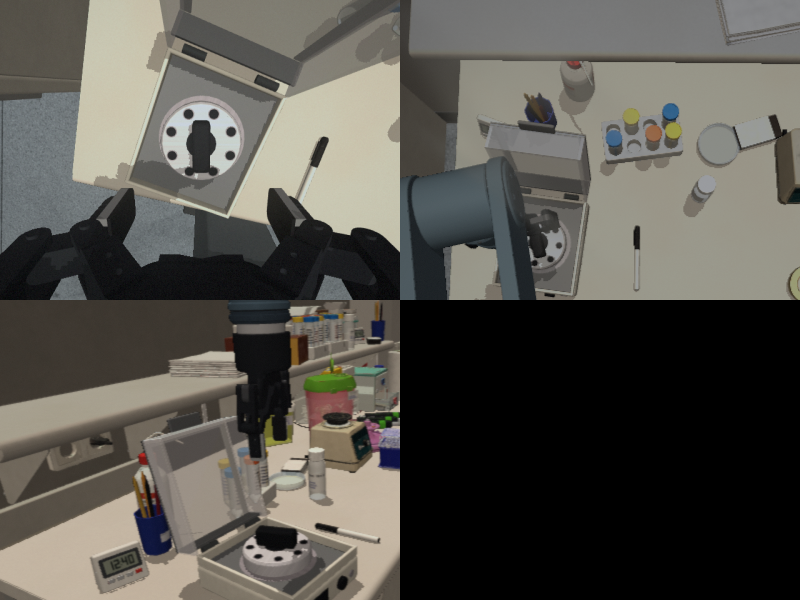

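The rotor sits home with the gripper clear and the lid still open. The pen cup stands right behind the lid, at about (218,105) in the top view. I check its height and the tab's position before going behind the lid.

```bash
python3 - <<'E'
from h import *
def d(n,u,v):
    f,cx,cy,M=cam(n);r=M[:3,:3]@[(u-cx)/f,(v-cy)/f,1];return M[:3,3],r/np.linalg.norm(r)
def tri(a,b):
    p,r=d('top',*a);q,s=d('scene',*b);k=np.linalg.lstsq(np.c_[r,-s],q-p,rcond=None)[0]
    A,B=p+r*k[0],q+s*k[1];return ((A+B)/2).round(3),np.linalg.norm(A-B).round(3)
print('pen',tri((209,95),(143,228)),tri((215,97),(153,233)))
for z in (0,.1,.15,.2):print(z,ray('top',209,95,z).round(3))
y=np.radians(-7);ax=np.array([np.cos(y),np.sin(y)]);s=np.array([.4666,.2285])
for L in(.097+.097,):print(s+ax*L, 'tab proj',proj('top',[*(s+ax*L),.261]),proj('scene',[*(s+ax*L),.261]))
a=cv2.imread('pics/top0.png')[80:215,150:280];b=cv2.imread('pics/scene0.png')[140:320,120:280]
C=np.zeros((540,800,3),'uint8');x=cv2.resize(a,None,fx=2.5,fy=2.5);C[:x.shape[0],:x.shape[1]]=x;x=cv2.resize(b,None,fx=2.9,fy=2.9);C[:x.shape[0],330:330+x.shape[1]]=x
cv2.imwrite('pics/c4.png',C)
E
```

```text
pen (array([0.744, 0.238, 0.148]), np.float64(0.006)) (array([0.741, 0.226, 0.135]), np.float64(0.014))
0 [0.801 0.272 0.   ]
0.1 [0.764 0.25  0.1  ]
0.15 [0.745 0.24  0.15 ]
0.2 [0.726 0.229 0.2  ]
[0.65915395 0.20485735] tab proj (np.float64(214.64092295738604), np.float64(119.91484693115405)) (np.float64(180.50850729020897), np.float64(165.41211533436638))
```

View pics/c4.png

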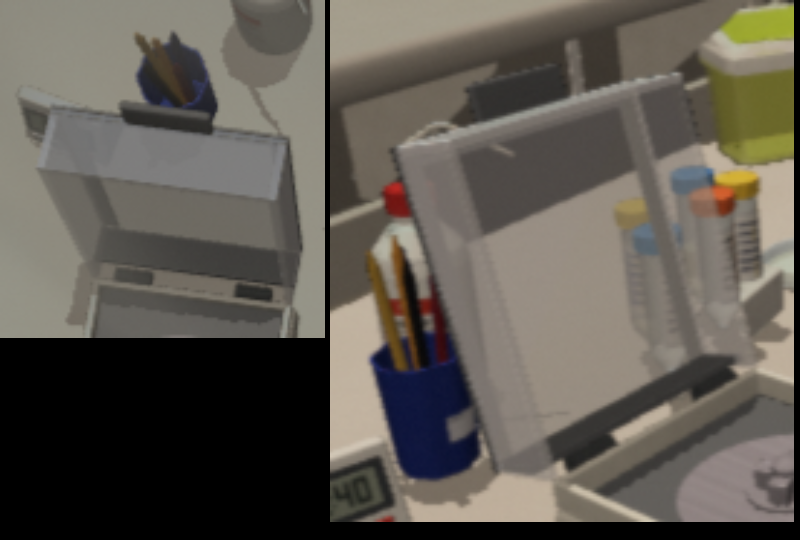

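Pens top out at 0.15 m and the tab projection agrees with the picture (tab edge at about (215,120) in the top view). I go over and behind the tab with the fingers shut.

```bash
python3 - <<'E'
from h import *
go([.467,.2295,.41],83);go([.7038,.1994,.41],83);go([.7038,.1994,.308],83);go([.516,.2225,.308],83)
E
```

```text
shift [ 0.001   0.     -0.1164] rot [-0.002   0.0028 -1.2018]
shift [ 0.2232  0.0871 -0.1171] rot [-0.002   0.0028 -1.2018]
shift [ 0.2235  0.0871 -0.0151] rot [-0.002   0.0028 -1.2018]
shift [ 0.0471  0.0188 -0.0145] rot [-0.002   0.0028 -1.2018]
```

Call:
carry_out:
  steps: [0,0,-0.04,0,0,-0.14,0,0,0,-0.08,0,0,-0.28,0,0,0,-0.117,0,0,-0.42,0,0,0,-0.117,0,0,-0.56,0,0,0,-0.117,0,0,-0.7,0,0.03,0.012,-0.117,0,0,-0.84,0,0.06,0.024,-0.117,0,0,-0.98,0,0.1,0.039,-0.117,0,0,-1.12,0,0.14,0.055,-0.117,0,0,-1.2,0,0.18,0.07,-0.117,0,0,-1.2,0,0.22,0.086,-0.117,0,0,-1.2,0,0.223,0.087,-0.117,0,0,-1.2,0,0.223,0.087,-0.117,0,0,-1.2,0,0.223,0.087,-0.117,0,0,-1.2,0]

```text
time_s: 10.1
eef_pos: [0.7034, 0.1998, 0.4112]
eef_rot: [-0.001, 0.749, 0.662, -0.001]
wrist_force: [-0.2, 0.2, 0.9]
opening: -0.003
grasp_force: 0.0
```

```bash
python3 - <<'E'
from h import *
o=ctrl.get_obs();print(o['time_s'],o['q'].round(3),o['eef_pos'],o['wrist_force'])
go([.7038,.1994,.308],83);go([.516,.2225,.308],83)
im=ctrl.camera('wrist')[:,:,::-1];sc=ctrl.camera('scene')[:,:,::-1]
cv2.imwrite('pics/m5.png',np.hstack([cv2.resize(im,(400,300)),sc[50:350,0:400]]))
E
```

```text
10.1 [0.115 0.48  1.011 0.    1.652 0.239] [0.7033893  0.19980424 0.41123523] [-0.19361498  0.23035965  0.854556  ]
shift [-0.0003  0.0007  0.1032] rot [-0.0022  0.0003 -0.0015]
shift [-0.0006 -0.1885  0.1036] rot [-0.0022  0.0003 -0.0015]
```

View pics/m5.png

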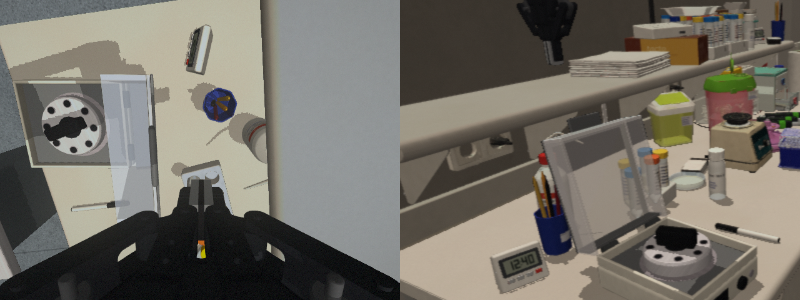

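Fingertips are behind the tab edge (wrist-view lid edge at x≈155, fingers at ≈203), clear of the pens and shelf. Descend and pull forward.

Call:
carry_out:
  steps: [0,0,0.04,0,0,0,0,0,0,0.08,0,0,0,0,0,0,0.103,0,0,0,0,0,0,0.103,0,0,0,0,0,-0.015,0.103,0,0,0,0,0,-0.025,0.103,0,0,0,0,0,-0.035,0.103,0,0,0,0,0,-0.045,0.103,0,0,0,0,0,-0.055,0.103,0,0,0,0,0,-0.065,0.103,0,0,0,0,0,-0.075,0.103,0,0,0,0]

```text
time_s: 11.3
eef_pos: [0.6299, 0.2088, 0.3113]
eef_rot: [0.001, 0.75, 0.662, 0.002]
wrist_force: [3.8, -1.7, 11.6]
opening: -0.002
grasp_force: 7.1
```

Upward force: the tab is probably meeting the finger linkage. Back off a little, raise 18 mm and continue.

Call:
carry_out:
  steps: [0,0.015,0,0,0,0,0,0,0.025,-0.01,0,0,0,0,0,0.025,-0.018,0,0,0,0,0,0.012,-0.018,0,0,0,0,0,0,-0.018,0,0,0,0,0,-0.005,-0.018,0,0,0,0,0,-0.01,-0.018,0,0,0,0]

```text
time_s: 12.0
eef_pos: [0.6192, 0.2102, 0.3277]
eef_rot: [0.0, 0.749, 0.662, 0.0]
wrist_force: [0.5, -0.6, -0.1]
opening: 0.0
grasp_force: 0.3
```

Call:
carry_out:
  steps: [0,-0.01,0,0,0,0,0,0,-0.02,0,0,0,0,0,0,-0.03,0,0,0,0,0,0,-0.04,0,0,0,0,0,0,-0.05,0,0,0,0,0,0,-0.06,0,0,0,0,0]

```text
time_s: 12.6
eef_pos: [0.5592, 0.2176, 0.3273]
eef_rot: [-0.0, 0.75, 0.662, -0.0]
wrist_force: [-0.2, 0.5, 0.6]
opening: 0.0
grasp_force: 0.1
```

Call:
carry_out:
  steps: [0,-0.01,0,0,0,0,0,0,-0.02,0,0,0,0,0,0,-0.03,0,0,0,0,0,0,-0.04,0,0,0,0,0,0,-0.05,0,0,0,0,0,0,-0.06,0,0,0,0,0,0,-0.07,0,0,0,0,0,-0.08,0,0,0,0,0,0,-0.08,0,0,0,0,0,0,-0.08,-0.03,0,0,0,0,0,-0.08,-0.06,0,0,0,0,0,-0.08,-0.08,0,0,0,0,0,-0.08,-0.08,0,0,0,0,0,-0.08,-0.08,0,0,0,0,0,-0.08,-0.08,0,0,0,0,0,-0.08,-0.08,0,0,0,0]

```text
invalid input
```

```bash
python3 - <<'E'
from h import *
o=ctrl.get_obs();print(o['time_s'],o['eef_pos'],o['wrist_force'])
a=ctrl.camera('scene')[:,:,::-1];b=ctrl.camera('top')[:,:,::-1]
cv2.imwrite('pics/m6.png',np.hstack([a[100:400,80:480],cv2.resize(b[80:305,150:450],(400,300))]))
E
```

```text
12.6 [0.55922139 0.21757401 0.32729263] [-0.19182907  0.50313405  0.5948163 ]
```

View pics/m6.png

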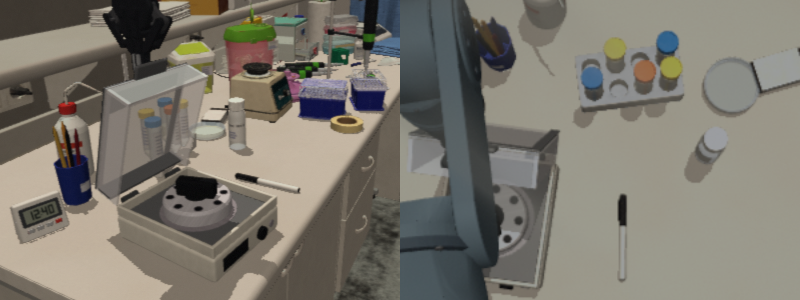

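My call was malformed and nothing moved. The picture shows the lid upright and following the fingers, with the rotor home and the bottle standing. I continue.

Call:
carry_out:
  steps: [0,-0.01,0,0,0,0,0,0,-0.02,0,0,0,0,0,0,-0.03,0,0,0,0,0,0,-0.04,0,0,0,0,0,0,-0.05,0,0,0,0,0,0,-0.06,0,0,0,0,0,0,-0.07,0,0,0,0,0,0,-0.08,0,0,0,0,0,0,-0.08,0,0,0,0,0,0,-0.08,-0.03,0,0,0,0,0,-0.08,-0.06,0,0,0,0,0,-0.08,-0.08,0,0,0,0,0,-0.08,-0.08,0,0,0,0,0,-0.08,-0.08,0,0,0,0,0,-0.08,-0.08,0,0,0,0,0,-0.08,-0.08,0,0,0,0]

```text
time_s: 14.3
eef_pos: [0.4804, 0.2272, 0.4058]
eef_rot: [-0.001, 0.75, 0.662, -0.001]
wrist_force: [-0.8, -0.4, 0.0]
opening: -0.0
grasp_force: 0.0
```

Call:
carry_out:
  steps: [0,0,0,0,0,0,0,0,0,0,0,0,0,0,0,0,0,0,0,0,0,0,0,0,0,0,0,0,0,0,0,0,0,0,0,0,0,0,0,0,0,0,0,0,0,0,0,0,0,0,0,0,0,0,0,0,0,0,0,0,0,0,0,0,0,0,0,0,0,0]

```text
time_s: 15.3
eef_pos: [0.4808, 0.2273, 0.4074]
eef_rot: [-0.0, 0.75, 0.662, 0.0]
wrist_force: [-1.0, 1.1, -0.9]
opening: 0.002
grasp_force: 0.0
```

```bash
python3 - <<'E'
from h import *
y=np.radians(-7);ax=np.array([np.cos(y),np.sin(y),0]);ay=np.array([-ax[1],ax[0],0]);s=np.array([.4666,.2285,0])
g1=cv2.cvtColor(ctrl.camera('scene'),7);g=cv2.cvtColor(ctrl.camera('scene'),7);g0=cv2.cvtColor(cv2.imread('pics/scene0.png'),6)
print('motion',cv2.absdiff(g1,g).max())
for th in(0,.02,.04,.08,.15,.3,1.0,1.8):
    # grid on tab's top face
    v0=[];v1=[]
    for u in(.195,.199,.203,.207):
        for w in np.linspace(-.026,.026,9):
            f=u*np.cos(th)-.05*np.sin(th);h=u*np.sin(th)+.05*np.cos(th)
            q=proj('scene',s+ax*(.097-f)+ay*w+[0,0,.066+h]);x,yy=int(round(q[0])),int(round(q[1]));v0.append(int(g0[yy,x]));v1.append(int(g[yy,x]))
    print(th,'before',np.mean(v0).round(1),np.std(v0).round(1),'now',np.mean(v1).round(1),np.std(v1).round(1))
# dark tab blob location now vs predicted corners when shut
m=((g<95)&(g0>g+20)).astype('uint8')
n,l,st,c=cv2.connectedComponentsWithStats(m)
for i in range(1,n):
    if st[i,4]>60 and 150<c[i][0]<400 and c[i][1]>200: print(st[i],c[i].round(1))
print([tuple(np.round(proj('scene',s+ax*(.097-u)+ay*w+[0,0,.116]),1)) for u in(.19,.212) for w in(-.032,.032)])
E
```

```text
motion 24
0 before 129.2 37.5 now 79.1 15.7
0.02 before 127.3 44.4 now 82.0 17.3
0.04 before 123.3 52.2 now 88.6 20.9
0.08 before 114.3 61.3 now 110.7 30.2
0.15 before 148.3 56.1 now 156.2 27.0
0.3 before 158.2 22.5 now 128.3 28.8
1.0 before 85.2 9.7 now 81.9 8.2
1.8 before 49.4 3.3 now 54.2 6.8
[238 198  14  10 101] [243.7 202.1]
[222 213  20  16 172] [232.  222.2]
[161 227  13  51 294] [167.7 255.5]
[155 229   8  18  71] [158. 239.]
[274 245  81  36 379] [318.8 260.6]
[192 276  20   9  89] [201.7 279.7]
[279 282  70  35 848] [317.1 296.8]
[246 297  26  14 126] [257.9 302.2]
[(np.float64(336.3), np.float64(279.9)), (np.float64(310.7), np.float64(298.5)), (np.float64(348.7), np.float64(283.8)), (np.float64(323.6), np.float64(303.1))]
```

The tab is at or very near its shut position. One settle check for remaining motion.

Call:
carry_out:
  steps: [0,0,-0.02,0,0,0,0,0,0,-0.02,0,0,0,0,0,0,-0.02,0,0,0,0,0,0,-0.02,0,0,0,0,0,0,-0.02,0,0,0,0,0,0,-0.02,0,0,0,0,0,0,-0.02,0,0,0,0,0,0,-0.02,0,0,0,0,0,0,-0.02,0,0,0,0,0,0,-0.02,0,0,0,0]

```text
time_s: 16.4
eef_pos: [0.4808, 0.2273, 0.4274]
eef_rot: [0.0, 0.75, 0.662, -0.0]
wrist_force: [0.7, -1.0, 0.5]
opening: 0.002
grasp_force: 0.0
```

```bash
python3 - <<'E'
from h import *
o=ctrl.get_obs();print(o['time_s'],o['wrist_force'])
y=np.radians(-7);ax=np.array([np.cos(y),np.sin(y),0]);ay=np.array([-ax[1],ax[0],0]);s=np.array([.4666,.2285,0])
g=cv2.cvtColor(ctrl.camera('scene'),7);b=cv2.cvtColor(ctrl.camera('scene'),7)
print('roi diff',cv2.absdiff(g,b)[200:380,190:370].mean(),cv2.absdiff(g,b)[400:470,300:400].mean())
for th in np.arange(-.1,.16,.02):
    v=[]
    for u in np.linspace(.194,.209,5):
        for w in np.linspace(-.028,.028,12):
            f=u*np.cos(th)-.05*np.sin(th);h=u*np.sin(th)+.05*np.cos(th)
            q=proj('scene',s+ax*(.097-f)+ay*w+[0,0,.066+h]);v.append(int(g[int(round(q[1])),int(round(q[0]))]))
    print(round(th,2),np.mean(v).round(1),np.max(v))
E
```

```text
16.4 [ 0.71305062 -1.04669592  0.50374549]
roi diff 0.6656172839506173 0.727
-0.1 87.6 106
-0.08 81.5 110
-0.06 78.2 120
-0.04 73.2 116
-0.02 73.0 91
0.0 79.8 98
0.02 84.3 146
0.04 87.6 148
0.06 90.6 146
0.08 111.4 179
0.1 135.8 180
0.12 161.6 180
0.14 156.5 172
```

```bash
python3 -c "
from bench import ctrl
print(ctrl.hand_in())"
```

```text
the job is handed in; nothing more can be done
None
```

The rotor is home on the spindle and the lid is shut over it. The bottle was still standing when last seen, just before the lid closed. I handed the job in at about 16.5 s, and no verdict came back. I checked that the lid was shut from its tab position in the scene camera, not by pressing on it.

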